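Tare the balance under the beaker and print the zero

TASK

Two balances stand on the pharmacy bench. On the one that carries the glass beaker, gently press the tare key (the wide bar) with the fingertips and let it come back up, then press the print key (the round one) the same way and withdraw. Press no other key, do not touch the other balance, and leave the beaker and everything else where it stands, without lifting anything.

Things in the scene. Friction and masses are not known exactly. Their poses are not given: they have to be found in the camera images.
- balance_a: White top-pan balance fixed to the table, 230 mm (x, front to back) by 190 (y); origin centre of underside, x from console to pan, z up. Console 40 mm high. Key row 90 mm in front (-x) of the origin, key tops 48 mm above the table, 8 above the console; from the robot's left: round y=+72 mm, square +27, wide bar -25, narrow bar -74. This one carries the beaker.
- balance_b: The twin of balance A, same size, keys and axes; it carries the jar. Must not be touched. Either balance may stand on the left.
- balance_a_tare_top (a point): Centre of the top face of balance A's tare key: the wide bar, 36 mm long across the balance and 14 mm deep. Axes as the balance's, z up. Moves down with the key.
- balance_a_tare (a joint): Balance A's tare key (wide bar). Joint value = how far it is pressed down, 0 to 0.005 m; a spring returns it (about 1.2 N per mm, 6 N at the bottom). A press registers from 2.5 mm.
- balance_a_print_top (a point): Centre of the top face of balance A's print key: the round one, 16 mm across. Axes as the balance's, z up. Moves down with the key.
- balance_a_print (a joint): Balance A's print key (round). Joint value = how far it is pressed down, 0 to 0.005 m; a spring returns it (about 1.2 N per mm, 6 N at the bottom). A press registers from 2.5 mm.
- balance_a_unit (a joint): Balance A's square key, 14 x 14 mm, between the round key and the wide bar: not to be pressed. Joint value = how far it is pressed down, 0 to 0.005 m; a spring returns it (about 1.2 N per mm, 6 N at the bottom). A press registers from 2.5 mm.
- balance_a_menu (a joint): Balance A's narrow bar key, 8 mm wide and 20 mm front to back, at the -y end of the row: not to be pressed. Joint value = how far it is pressed down, 0 to 0.005 m; a spring returns it (about 1.2 N per mm, 6 N at the bottom). A press registers from 2.5 mm.
- balance_a_pan (a point): Centre of the top of balance A's round steel pan, 130 mm across, 66 mm above the table, 135 mm behind the key row. The housing under it is 52 mm high.
- beaker: Clear glass beaker, 68 mm across, 92 mm tall, standing on the pan of balance A; origin at the centre of its underside. Must stay put.
- jar: White closed ointment jar, 60 mm across, 60 mm tall, standing on the pan of balance B; origin under its centre. Must stay put.
- weight_a: Small steel knob-headed weight, 22 mm across, 30 mm tall, on the table in front of (robot side of) balance A; origin under its centre. Must stay put.
- weight_b: The same kind of weight, in front of balance B. Must stay put.
- spatula: Spatula 170 mm long lying on the table between the balances. Must stay put.
- amber: Amber bottle, 84 mm across, 165 mm tall, at the left of the table; origin under its centre. Must stay put.
- can: Aluminium bottle, 66 mm across, 170 mm tall, at the right of the table; origin under its centre. Must stay put.

How it is judged:
On the way, in this order (a step that is already met when the one before it is completed fails the run):
1. the tare key of the beaker's balance is pressed at least 2.5 mm by the fingers, the print key not being pressed (value of joint balance_a_tare above 0.0025 m and contact force between the fingers and balance_a above 0.3 N and value of joint balance_a_print below 0.001 m), for 0.04 s.
2. the tare key has come back up and the fingers are off the balance, the print key still up (value of joint each of balance_a_tare, balance_a_print below 0.001 m and contact force between the fingers and balance_a below 0.1 N), for 0.1 s.
3. the print key is pressed at least 2.5 mm by the fingers, the tare key being up (value of joint balance_a_print above 0.0025 m and contact force between the fingers and balance_a above 0.3 N and value of joint balance_a_tare below 0.001 m), for 0.04 s.
At the end, for the whole second after the job is handed in: After the tare and then the print key were pressed, all four keys of the beaker's balance are up again (within 1 mm), the beaker and jar stand upright (within 0.1 rad) and every loose thing is within 10 mm of where it started (value of joint each of balance_a_print, balance_a_unit, balance_a_tare, balance_a_menu below 0.001 m and distance of each of beaker, jar, weight_a, weight_b, spatula, amber, can from where it was at the start of the episode below 0.01 m and angle between each of beaker, jar's own z axis and vertical below 0.1 rad and linear speed of beaker below 0.02 m/s); the robot touches nothing.
It fails at once if another key of the beaker's balance is pressed (1.5 mm or more) (value of joint any of balance_a_unit, balance_a_menu above 0.0015 m).
It fails at once if the other balance is touched (more than 0.5 N) (contact force between any of the arm, the fingers and balance_b above 0.5 N).
It fails at once if the balance is pressed with more than 25 N (contact force between any of the arm, the fingers and balance_a above 25 N).
It fails at once if a loose thing is moved or lifted more than 10 mm (distance of any of beaker, jar, weight_a, weight_b, spatula, amber, can from where it was at the start of the episode above 0.01 m).
It also fails if it takes over 42 s, if anything falls off the work surface, if the arm or the gripper's body presses on something with over 40 N, if the wrist force passes 120 N, or if a joint passes its speed limit or range.

ROBOT

A 6-joint arm with a two-finger parallel gripper is mounted at the origin on the work surface. World frame = base frame: x ahead of the robot, y to its left, z up, the work surface at z = 0. Lengths are in m, angles in rad, forces in N, time in s.
With the tool pointing down it reaches from about 0.425 to 1.125 m from the base axis. Payload 14.9 kg.
Tool frame: the origin (TCP) lies at the very end of the fingers, on their centre line; the grasp point (between the pads) lies 19 mm behind it; z points along the fingers, y is the line along which they close (so a half turn about z gives the same grasp; the last joint's range is limited). The gripper opens to 91 mm and grips with 3 to 60 N. Pads are 32 mm wide; open, the fingers measure 118 mm over their backs; the gripper's body (76 mm by 178 mm) begins 60 mm behind the grasp point.
Start: joints at [-0.033, 0.379, 1.734, -0, 1.028, -0.033], TCP at [0.7, -0, 0.214] pointing down, gripper open.
Joint ranges: [-2.77, 2.77], [-0.74, 2.19], [0, 2.66], [-1.06, 4.2], [0.31, 2.87], [-3.08, 3.08]. Speed limits (rad/s): [1.89, 1.89, 2.39, 3.14, 3.14, 3.14].

INTERFACE

Orientations are given as a rotation vector (axis times angle).
In Python, from plant import robot gives the robot as it stands.
- The arm moves only by the tool move_arm, never from a script. Its argument "plan" is a list of rows, each a list of 5 numbers: the opening, from -1 (shut) to 1 (fully open), then the shift along the tool's x, y, z in cm, then the turn about the tool's z in degrees. In form: [[hand, x, y, z, roll], ...]. A call has 1 to 12 rows; each row shifts and turns the commanded pose from where the row before left it, along the tool's axes as they then stand; what a row does not reach is not made up. A row lasts 1/10 s, in which the tool goes at most 50 mm and 8.59 degrees, less where a joint would pass 70% of its speed; a pose out of reach is approached as far as the arm can. A call with a gripper value outside its range is refused whole. The fingers move at their own pace and stop on an object; "newtons" is the grip in N (left out, the last holds). Time passes only in rows, so rows that do not move let the fingers close. It gives the time, the measured TCP pose, the force, the opening and the grip force at its end, in the units of the state.
- robot.state(): the state, without advancing time (a new reading comes with each control period).
- robot.capture(name): name is "scene" or "side" or "wrist"; returns a dict with "pixels" (420x560x3 uint8, red, green, blue), "mtx" (3x3 intrinsics, pixels), "k1" (the pictures are not rectified: a ray, as slopes to the right and down, at radius r is drawn at 1 + k1 r^2 times it, then the intrinsics apply), "rvec" (rotation vector, rad) and "tvec" (3), from world to camera coordinates, as OpenCV has them; the wrist camera has in their place "mount" (4x4, takes a point from camera to tool coordinates, whose origin is the TCP and whose axes are the flange's). Camera axes: x right, y down, z forward; pixel columns grow to the right and rows downward; lengths in m; the calibration is good to about 2 mm. A picture is of the moment at which its call begins: read the wrist's pose just before it. There is no depth.
- robot.finish_job(): hands the job in; it is judged then, once.
The state is a dict: "time": time; "qpos": joint angles; "dq": joint speeds; "tau": joint torques, N m; "eef_pos": TCP position; "tcp_rot": TCP orientation; "ft_force": force on the tool from outside, world axes, zero at the start; "ft_torque": the same for the moment, N m; "grip_width": opening from 0.0 (shut) to 1.0 (fully open); "finger_force": force on a finger pad.
Only numpy, scipy, OpenCV 4.12 (cv2) and the standard library are available. Lean on these libraries where they do the work, as an engineer would, in place of code of your own. Each camera call takes 0.05 s, during which the arm holds its last target. There are 200 camera calls.

## Working session

There is one attempt and no reset: what is moved stays moved. The work goes in short steps, Python scripts to look and compute and a tool call to move; the robot and the scene stay as the last step left them, time stands still between calls to the robot, and variables do not carry over. Pictures are saved under pics/ and viewed, at most 10 in all, crops included, and the job is handed in when it is done.

Besides the shell and the picture viewer there is one more tool, called after "Emit:" by a JSON object that holds its "method" and its "body", one argument or row to a line. move_arm: Moves the arm, as the interface text tells. Its arguments: {"type":"object","properties":{"plan":{"type":"array"},"newtons":{"type":"number"}},"required":["plan"]}

```bash
mkdir -p pics
cat > h.py <<'E'
import numpy as np, cv2, pickle
from plant import robot
def snap(name):
    s=robot.state(); c=robot.capture(name); c['state']=s
    pickle.dump(c,open(f'{name}.pkl','wb')); return c
def cam(c):
    if 'mount' in c:
        T=np.eye(4);T[:3,:3]=cv2.Rodrigues(np.array(c['state']['tcp_rot'],float))[0];T[:3,3]=c['state']['eef_pos']
        W=np.linalg.inv(T@np.array(c['mount'])); return W[:3,:3],W[:3,3]
    return cv2.Rodrigues(np.array(c['rvec'],float))[0],np.array(c['tvec'],float).ravel()
def D(c): return np.array([c['k1'],0,0,0,0],float)
def ray2z(c,uv,z):
    R,t=cam(c); n=cv2.undistortPoints(np.array([[uv]],float),np.array(c['mtx']),D(c)).ravel()
    d=R.T@np.array([n[0],n[1],1]); o=-R.T@t; return o+d*(z-o[2])/d[2]
def proj(c,P):
    R,t=cam(c); return cv2.projectPoints(np.array(P,float).reshape(-1,1,3),cv2.Rodrigues(R)[0],t,np.array(c['mtx']),D(c))[0].reshape(-1,2)
E
python3 - <<'E'
from h import *
a=snap('scene');b=snap('wrist')
for n,c in(('scene',a),('wrist',b)):
    cv2.imwrite(f'pics/{n}0.png',c['pixels'][:,:,::-1])
print(a['state']); print(b['mount'])
E
```

```text
{'time': 0.0, 'qpos': array([-3.33140575e-02,  3.79408309e-01,  1.73476677e+00, -1.29567556e-05,
        1.02846423e+00, -3.32431628e-02]), 'dq': array([-2.20146499e-04, -2.80637577e-04, -5.45805044e-04,  7.79255822e-05,
        1.06954374e-03, -7.77768782e-04]), 'tau': array([ 6.45993277e-04, -7.63727903e+01, -4.34372771e+01,  6.49972307e-02,
        4.23743343e-02, -1.55693674e-04]), 'eef_pos': array([ 6.99620176e-01, -5.86170675e-06,  2.13295361e-01]), 'tcp_rot': array([-2.22097752e+00, -2.22083494e+00,  1.13567170e-03]), 'ft_force': array([-0.2450065 ,  0.17241993, -0.58803609]), 'ft_torque': array([-0.01593354,  0.0702223 , -0.0299442 ]), 'finger_force': 0.0, 'grip_width': 1.0028203340897268}
[[-8.47134861e-04 -9.58454097e-01 -2.85245553e-01  8.13648800e-02]
 [ 9.99999641e-01 -8.16712381e-04 -2.25606423e-04 -6.79859649e-05]
 [-1.67301742e-05 -2.85245642e-01  9.58454445e-01 -1.69864070e-01]
 [ 0.00000000e+00  0.00000000e+00  0.00000000e+00  1.00000000e+00]]
```

View pics/scene0.png

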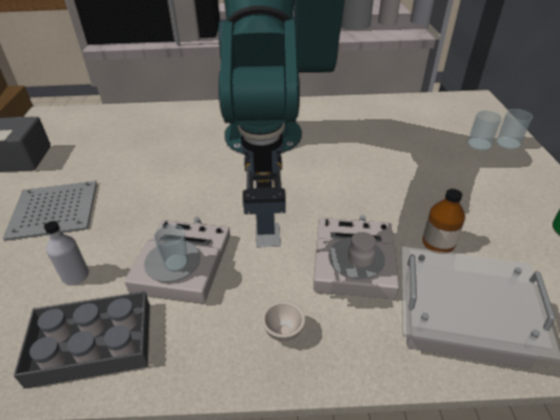

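View pics/wrist0.png

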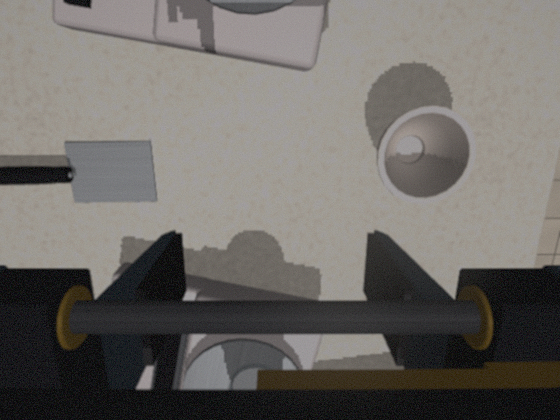

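The scene camera faces the robot, so image left is -y. The balance with the beaker is at about (180,260), on the robot's right. The jar's balance is at about (357,255). Next I'll enlarge the beaker's balance.

Run:
```python
from h import *
a=pickle.load(open('scene.pkl','rb')); s=snap('side')
im=a['pixels'][205:305,120:250,::-1]
cv2.imwrite('pics/a1.png',cv2.resize(im,None,fx=6,fy=6,interpolation=cv2.INTER_CUBIC))
cv2.imwrite('pics/side0.png',s['pixels'][:,:,::-1])
R,t=cam(a);print(-R.T@t); R,t=cam(s);print(-R.T@t)
```

```text
[1.36104631 0.00416284 0.78954312]
[ 0.36965968 -1.07204884  0.78929459]
```

View pics/a1.png

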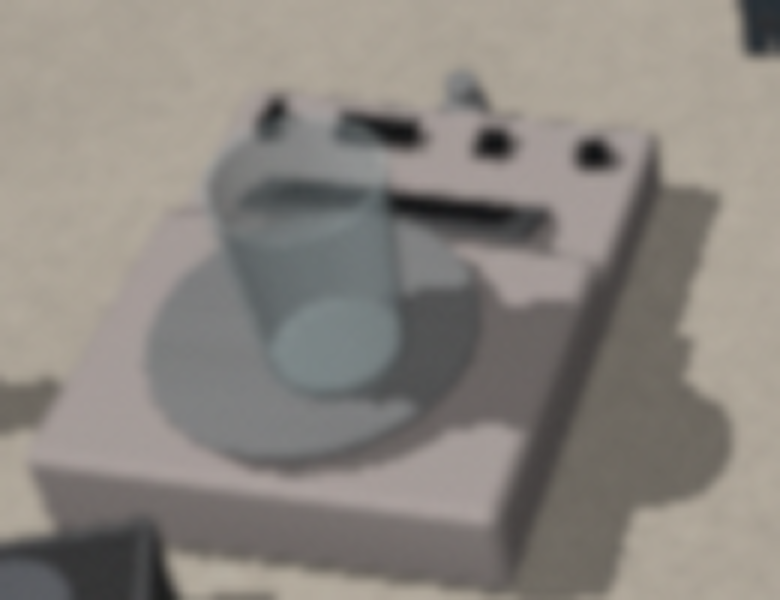

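View pics/side0.png

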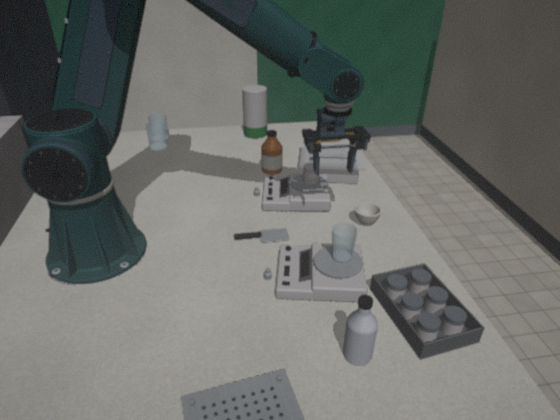

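The crop shows the round key at scene pixel (219.5,230.3) and the square at (202.3,228.8). The wide bar is at about (183,226.2) and the narrow bar at about (165.3,224.5). The weight stands just in front, near (197,219). The side view shows the same order, left to right, with nothing above the key row. Next I'll fit the pose.

```bash
cat > fit.py <<'E'
from h import *
from scipy.optimize import least_squares
def world(p,L):
    c,s=np.cos(p[2]),np.sin(p[2]); L=np.array(L,float)
    return np.c_[p[0]+c*L[:,0]-s*L[:,1],p[1]+s*L[:,0]+c*L[:,1],L[:,2]]
K=[[-.09,.072,.048],[-.09,.027,.048],[-.09,-.025,.048],[-.09,-.074,.048]]
C=[[.115,-.095,.052],[.115,.095,.052]]
E
python3 - <<'E'
from fit import *
a=pickle.load(open('scene.pkl','rb'))
uv=np.array([[219.5,230.3],[202.3,228.8],[183,226.2],[165.3,224.5],[120+35/6,205+465/6],[120+498/6,205+522/6]])
for q in uv[:4]: print(ray2z(a,q,.048).round(4))
P=K+C
r=least_squares(lambda p:(proj(a,world(p,P))-uv).ravel(),[.75,-.2,0],loss='soft_l1')
print(r.x,r.fun.reshape(-1,2).round(1));print(world(r.x,K).round(4))
s=pickle.load(open('side.pkl','rb'));print(proj(s,world(r.x,P)).round(1))
cv2.imwrite('pics/s1.png',cv2.resize(s['pixels'][235:305,255:375,::-1],None,fx=6,fy=6,interpolation=cv2.INTER_CUBIC))
E
```

```text
[ 0.5552 -0.1194  0.048 ]
[ 0.5469 -0.1641  0.048 ]
[ 0.5339 -0.2152  0.048 ]
[ 0.5244 -0.2624  0.048 ]
[ 0.62727104 -0.20921151 -0.21201199] [[-0.2 -0.2]
 [ 0.1 -0.5]
 [ 0.2  0. ]
 [-0.  -0.2]
 [-2.3 -0.2]
 [ 1.3  0.8]]
[[ 0.5544 -0.1199  0.048 ]
 [ 0.545  -0.1639  0.048 ]
 [ 0.534  -0.2147  0.048 ]
 [ 0.5237 -0.2626  0.048 ]]
[[289.4 246.7]
 [288.8 256.6]
 [288.1 269. ]
 [287.4 281.5]
 [369.5 289.3]
 [361.4 243.3]]
```

View pics/s1.png

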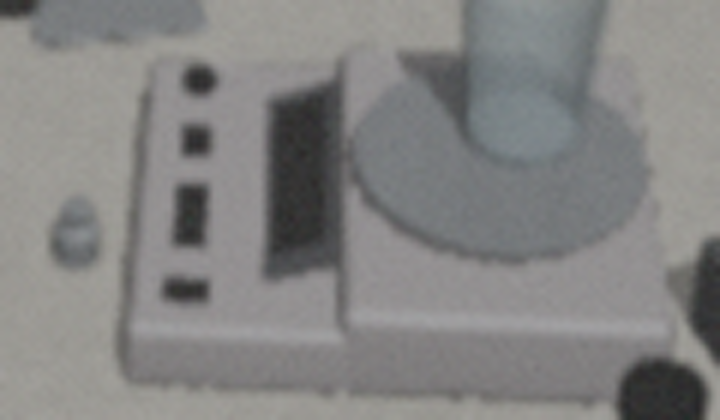

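Side view keys: round (288.3,248.2), square (287.7,258), bar (286.7,270.5), narrow (286,283.2). These are within about 2 mm of the scene fit, so the two cameras agree. I'll roll the tool so the wide gripper body lies across the balance, clear of the beaker, and shut the fingers.

Emit:
{"method": "move_arm", "body": {
  "plan": [
    [-1, 0, 0, 0, -7.8],
    [-1, 0, 0, 0, -7.8],
    [-1, 0, 0, 0, -7.8],
    [-1, 0, 0, 0, -7.8],
    [-1, 0, 0, 0, -7.8],
    [-1, 0, 0, 0, -7.8],
    [-1, 0, 0, 0, -7.8],
    [-1, 0, 0, 0, -7.8],
    [-1, 0, 0, 0, -7.8],
    [-1, 0, 0, 0, -7.8],
    [-1, 0, 0, 0, 0]
  ],
  "newtons": 10
}}

```text
time: 1.25
eef_pos: [0.6998, -0.0, 0.2137]
tcp_rot: [-0.325, -3.124, 0.0]
ft_force: [1.0, 0.5, -0.7]
grip_width: 0.066
finger_force: 0.0
```

```bash
cat > go.py <<'E'
from fit import *
def rel(P):
    s=robot.state();R=cv2.Rodrigues(np.array(s['tcp_rot'],float))[0]
    return R.T@(np.array(P)-s['eef_pos'])*100
E
python3 - <<'E'
from go import *
a=pickle.load(open('scene.pkl','rb'));s=pickle.load(open('side.pkl','rb'))
ua=np.array([[219.5,230.3],[202.3,228.8],[183,226.2],[165.3,224.5]]);us=np.array([[288.3,248.2],[287.7,258],[286.7,270.5],[286,283.2]])
r=least_squares(lambda p:np.r_[proj(a,world(p,K))-ua,proj(s,world(p,K))-us].ravel(),[.63,-.21,-.2])
print(r.x,np.abs(r.fun).max());W=world(r.x,K);print(W.round(4));np.save('pose.npy',r.x)
print('tare hover cm',rel([*W[2][:2],.12]).round(2))
st=robot.state();print(st['eef_pos'],st['tcp_rot'],st['grip_width'],st['time'])
E
```

```text
[ 0.62463983 -0.21153493 -0.21753603] 1.1271074852140828
[[ 0.5523 -0.1218  0.048 ]
 [ 0.5426 -0.1657  0.048 ]
 [ 0.5314 -0.2165  0.048 ]
 [ 0.5208 -0.2644  0.048 ]]
tare hover cm [ 12.03 -24.65   9.38]
[ 6.99840798e-01 -1.73250236e-05  2.13681842e-01] [-3.24840981e-01 -3.12427365e+00  4.72283702e-05] 0.06592425702939454 1.25
```

Emit:
{"method": "move_arm", "body": {
  "plan": [
    [-1, 2, -2.5, 0, 0],
    [-1, 2, -3, 0, 0],
    [-1, 2, -3, 0, 0],
    [-1, 2, -3, 0, 0],
    [-1, 1, -3, 0, 0],
    [-1, 1, -3, 0, 0],
    [-1, 1, -3, 0, 0],
    [-1, 1, -3, 0, 0],
    [-1, 0, -1.1, 1, 0],
    [-1, 0, 0, 1, 0],
    [-1, 0, 0, 0, 0],
    [-1, 0, 0, 0, 0]
  ]
}}

```text
time: 2.45
eef_pos: [0.5317, -0.2147, 0.1934]
tcp_rot: [-0.328, -3.123, -0.001]
ft_force: [1.1, 1.2, 0.3]
grip_width: 0.007
finger_force: 0.0
```

Run:
```python
from go import *
c=snap('wrist');p=np.load('pose.npy')
print(robot.state()['eef_pos'],rel(world(p,K)[2]).round(2),proj(c,world(p,K)).round(1),proj(c,[c['state']['eef_pos']]))
cv2.imwrite('pics/w1.png',c['pixels'][:,:,::-1])
```

```text
[ 0.53195312 -0.21480896  0.19379499] [ 0.02 -0.18 14.58] [[381.7 191.9]
 [330.8 191.6]
 [271.8 191.2]
 [216.1 190.8]] [[274.12961899 263.31716766]]
```

View pics/w1.png

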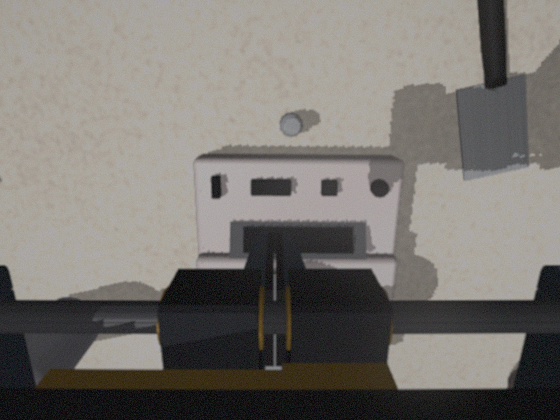

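Wrist view: round key (379.5,187.5), square (329,187), bar (271,187), narrow (216,187). All four sit about 4 px nearer the robot than predicted (about 3 mm), and laterally they match. I'll shift 2 mm toward the robot and descend to about 1 cm above the tare key.

Emit:
{"method": "move_arm", "body": {
  "plan": [
    [-1, 0.2, -0.2, 2, 0],
    [-1, 0, 0, 3, 0],
    [-1, 0, 0, 3, 0],
    [-1, 0, 0, 3, 0],
    [-1, 0, 0, 1.5, 0],
    [-1, 0, 0, 1, 0],
    [-1, 0, 0, 0, 0],
    [-1, 0, 0, 0, 0]
  ]
}}

```text
time: 3.3
eef_pos: [0.5299, -0.2174, 0.0599]
tcp_rot: [0.328, 3.123, -0.001]
ft_force: [0.1, 0.2, 0.5]
grip_width: 0.003
finger_force: 0.0
```

Run:
```python
from go import *
c=snap('wrist');p=np.load('pose.npy')
print(robot.state()['eef_pos'],robot.state()['ft_force'],rel(world(p,K)[2]).round(2),proj(c,world(p,K)).round(1),proj(c,[c['state']['eef_pos']]))
cv2.imwrite('pics/w2.png',c['pixels'][:,:,::-1])
```

```text
[ 0.52994343 -0.21748701  0.06011153] [-0.27235007  0.18961684  0.86609235] [-0.12  0.12  1.21] [[456.4 256.7]
 [373.2 256.3]
 [276.3 255.8]
 [184.8 255.2]] [[274.12971579 263.32073482]]
```

View pics/w2.png

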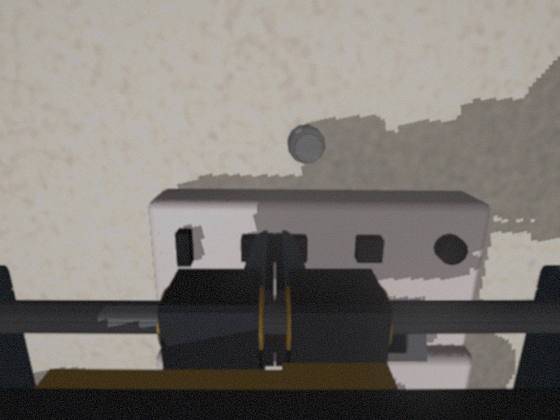

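Close up, the bar spans columns 243–307 at row 248, directly under the fingers (columns 255–300). It is about 3 mm nearer the robot than the TCP. I'll shift 2 mm and press in small steps.

Emit:
{"method": "move_arm", "body": {
  "plan": [
    [-1, 0.2, 0.1, 0.5, 0],
    [-1, 0, 0, 0.4, 0],
    [-1, 0, 0, 0.2, 0],
    [-1, 0, 0, 0.1, 0],
    [-1, 0, 0, 0.1, 0],
    [-1, 0, 0, 0.1, 0],
    [-1, 0, 0, 0.1, 0],
    [-1, 0, 0, 0, 0]
  ]
}}

```text
time: 4.15
eef_pos: [0.5273, -0.2158, 0.0439]
tcp_rot: [-0.328, -3.124, -0.0]
ft_force: [-2.5, 2.6, 4.9]
grip_width: 0.009
finger_force: 2.5
```

z = 43.9 mm means 4.1 mm of travel, and 4.9 N matches 1.2 N/mm, so the press is registered. I'll lift and go to the round key.

Emit:
{"method": "move_arm", "body": {
  "plan": [
    [-1, 0, 0, -0.5, 0],
    [-1, 0, 0, -1.5, 0],
    [-1, 0, 0, -2, 0],
    [-1, 0, 0, 0, 0],
    [-1, 0, 0, 0, 0],
    [-1, 0, 0, 0, 0]
  ]
}}

```text
time: 4.75
eef_pos: [0.5271, -0.2157, 0.0837]
tcp_rot: [-0.328, -3.124, -0.0]
ft_force: [-0.8, 0.6, 0.2]
grip_width: 0.007
finger_force: 0.0
```

Run:
```python
from go import *
p=np.load('pose.npy');print(robot.state()['eef_pos'],robot.state()['ft_force'],rel(world(p,K)[0]).round(2))
```

```text
[ 0.52712168 -0.21571142  0.08373865] [-0.76211736  0.55690611  0.21046864] [-0.51  9.71  3.57]
```

Emit:
{"method": "move_arm", "body": {
  "plan": [
    [-1, -0.2, 2, 0, 0],
    [-1, 0, 3, 0, 0],
    [-1, 0, 3, 0, 0],
    [-1, 0, 1.5, 0, 0],
    [-1, 0, 0, 1.5, 0],
    [-1, 0, 0, 0.8, 0],
    [-1, 0, 0, 0, 0],
    [-1, 0, 0, 0, 0]
  ]
}}

```text
time: 5.55
eef_pos: [0.5486, -0.1241, 0.0604]
tcp_rot: [-0.33, -3.123, -0.0]
ft_force: [0.4, 1.2, 0.8]
grip_width: 0.002
finger_force: 0.0
```

Run:
```python
from go import *
c=snap('wrist');p=np.load('pose.npy')
print(robot.state()['eef_pos'],robot.state()['ft_force'],rel(world(p,K)[0]).round(2),proj(c,world(p,K)).round(1))
cv2.imwrite('pics/w3.png',c['pixels'][:,:,::-1])
```

```text
[ 0.54887411 -0.12405909  0.06073778] [ 0.07266315 -0.58662965  0.1036393 ] [-0.29  0.29  1.27] [[279.7 258.5]
 [196.  258.1]
 [ 99.7 257.5]
 [  9.9 256.8]]
```

View pics/w3.png

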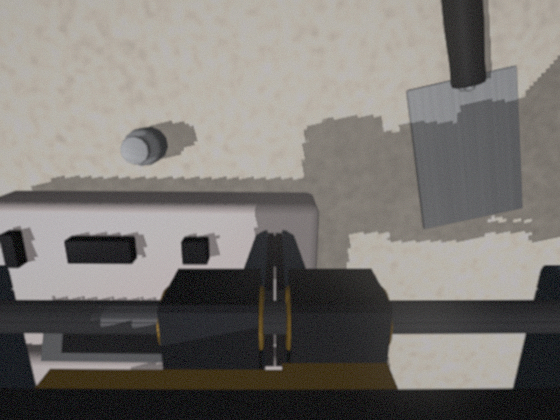

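The round key is hidden behind the fingers. The square is at (195,250), so the round key's centre is near column 279, about 2–3 mm off the TCP. The square is well clear. I'll shift 2 mm and press.

Emit:
{"method": "move_arm", "body": {
  "plan": [
    [-1, 0, 0.2, 0.5, 0],
    [-1, 0, 0, 0.4, 0],
    [-1, 0, 0, 0.3, 0],
    [-1, 0, 0, 0.1, 0],
    [-1, 0, 0, 0.1, 0],
    [-1, 0, 0, 0.1, 0],
    [-1, 0, 0, 0.15, 0],
    [-1, 0, 0, 0, 0]
  ]
}}

```text
time: 6.4
eef_pos: [0.5494, -0.1213, 0.0444]
tcp_rot: [-0.328, -3.124, -0.0]
ft_force: [-3.0, 0.7, 4.7]
grip_width: 0.008
finger_force: 2.2
```

3.6 mm of travel and 4.7 N, so this press is registered too. I'll withdraw straight up.

Emit:
{"method": "move_arm", "body": {
  "plan": [
    [-1, 0, 0, -0.5, 0],
    [-1, 0, 0, -1.5, 0],
    [-1, 0, 0, -3, 0],
    [-1, 0, 0, -4, 0],
    [-1, 0, 0, -4, 0],
    [-1, 0, 0, -2, 0],
    [-1, 0, 0, 0, 0],
    [-1, 0, 0, 0, 0],
    [-1, 0, 0, 0, 0]
  ]
}}

```text
time: 7.3
eef_pos: [0.5488, -0.1212, 0.1936]
tcp_rot: [-0.328, -3.123, -0.0]
ft_force: [-0.8, 0.2, 0.9]
grip_width: 0.008
finger_force: 0.0
```

Run:
```python
from go import *
s=robot.state();print(s['eef_pos'],s['ft_force'],s['time']);c=snap('scene');a=c['pixels'][205:305,120:250,::-1]
cv2.imwrite('pics/end.png',c['pixels'][:,:,::-1])
print(robot.finish_job())
```

```text
[ 0.5488148  -0.12117988  0.19360271] [-0.76197108  0.20925745  0.87947801] 7.3
the job is handed in; nothing more can be done
None
```

I pressed the beaker balance's tare key (about 4.1 mm) and then its print key (about 3.6 mm), withdrew the arm and handed the job in at 7.3 s; no verdict came back, and I did not view a picture after withdrawing.

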